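# Free the pawl and lower the hold-down lever

## Task

Lower the raised lever of the small hold-down press until its rubber foot rests on the bone blank in the nest. A hooked pawl holds the lever's teeth, so first press the pawl's thumb tab fully down to swing the hook clear, leave it there, then push the lever's wooden paddle down as far as it goes. Only press with the fingertips: do not grasp or lift anything, do not touch the blank with the fingers, and leave the things lying around where they are.

Things in the scene. Friction and masses are not known exactly. Their poses are not given: they have to be found in the camera images.
- press: hold-down press, fixed to the bench: wooden base board 270 x 110 x 18 mm with the mechanism on it. Origin on the board's underside. Own x: from the pawl end to the lever's paddle end; own y: to the mechanism's open side (roughly at the robot); z up. All moves in the plane y = 0. A dark steel side plate, 103 mm high, stands at y = -14 to -22 mm, x = -98 to 0 mm
- tab (a point): centre of the upper face of the pawl's thumb tab, a dark steel plate 30 x 28 x 6 mm at the end of the press away from the paddle; moves with the pawl. At the start about level, 85 mm above the board's underside, 55 mm behind (press -x) and 51 mm above the pawl's pivot. Full travel takes it about 27 mm down and 16 mm towards -x of the press
- pawl (a joint): pawl angle in rad: 0 = hook between the teeth of the lever's quadrant, 0.42 = tab fully down (stop). The hook is clear of the teeth from about 0.25. A stiff pivot: about 3 N at the tab moves it and it stays where it is left
- paddle (a point): centre of the upper face of the lever's wooden paddle, a plate 38 mm along the lever, 30 mm wide, 12 mm thick; 148 mm from the lever's pivot and 10 mm above the lever's centre line. Moves with the lever; at the start it slopes, its outer end up
- lever (a joint): lever angle, rad: 0 = raised 40 degrees above level, grows as it goes down; at about 0.70 it is level and its rubber foot (24 mm across, 85 mm from the pivot) rests on the blank. With the hook in the teeth it has at most 0.15 rad of play, then is blocked. Stiff pivot: about 5 N at the paddle moves it; it stays where left
- blank: bone blank 30 x 60 x 10 mm, loose, lying flat in the nest on the anvil block; origin at the centre of its underside
- nest (a point): centre of the nest's floor, on top of a 54 x 74 mm wooden anvil block, 45 mm above the board's underside; fenced by strips 6 mm high
- offcut: small bone offcut 18 x 28 x 9 mm lying loose on the base board, on its robot side; bystander
- horn: dark horn disc 47 x 60 x 12 mm on the bench behind the press; bystander
- sanding: sanding block 45 x 88 x 26 mm on the bench behind and to the left of the press; bystander
- bangle: bone bangle 85 mm across, 13 mm high, on the bench in front of the press; bystander
- tin: open wax tin 65 mm across, 22 mm high, on the bench in front of the press; bystander
- grip: black ribbed rubber grip 37 mm thick, 98 mm long, on the bench to the left of the press; bystander
- lever_pivot (a point): the lever's pivot, 85 mm above the board's underside; its axis runs along the press y axis
- pawl_pivot (a point): the pawl's pivot, 34 mm above the board's underside; its axis runs along the press y axis
Mind the look-alikes: they are no part of the job. Leave any blue look-alike of the blank alone.

How it is judged:
By the outcome, as a careful person would: the job done as asked, in the order asked, and still so for the second after the job is handed in, with the robot touching nothing.
It also fails if it takes over 40 s, if anything falls off the work surface, if the arm or the gripper's body presses on something with over 40 N, if the wrist force passes 120 N, or if a joint passes its speed limit or range.

## Robot

A 7-joint arm with a two-finger parallel gripper is mounted at the origin on a cart in front of the work surface, level with it; the furniture and walls round the work are solid. World frame = base frame: x ahead of the robot, y to its left, z up, the work surface at z = 0. Lengths are in m, angles in rad, forces in N, time in s.
With the tool pointing down it reaches from about 0.425 to 0.95 m from the base axis. Payload 16.7 kg.
Tool frame: the origin (TCP) lies at the very end of the fingers, on their centre line; the grasp point (between the pads) lies 19 mm behind it; z points along the fingers, x is the direction in which the jaws open and shut, and the axes are right-handed (so a half turn about z gives the same grasp; the last joint's range is limited). The gripper opens to 94 mm and grips with 3 to 60 N. Pads are 16 mm wide; open, the fingers measure 119 mm over their backs; the gripper's body (75 mm by 177 mm) begins 78 mm behind the grasp point.
Start: joints at [-1.323, 0.426, 0.074, 1.606, -0.034, 1.111, -0.067], TCP at [0.261, 0.622, 0.205] pointing down, gripper open.
Joint ranges: [-2.85, 2.85], [-0.5, 2.14], [-1.23, 1.37], [0.21, 2.46], [-1.02, 4.16], [0.16, 2.05], [-2.73, 2.73]. Speed limits (rad/s): [1.89, 1.89, 2.39, 2.39, 3.01, 3.01, 3.01].

## Interface

Orientations are given as a unit quaternion [x, y, z, w].
In Python, from cell import ctrl gives the robot as it stands.
- The arm moves only by the tool play_rows, never from a script. Its argument "motion" is a list of rows, each an object of numbers: "dx", "dy", "dz": the shift along the world's x, y, z in mm; "ax", "ay", "az": the turn, a rotation vector about the world's x, y, z in rad. A call has 1 to 5 rows; each row is the pose to reach, as a shift and turn from the pose measured when the call began; what a row does not reach only later rows make up. A row lasts 1/8 s, in which the tool goes at most 62.5 mm and 10.7 degrees, less where a joint would pass 70% of its speed; a pose out of reach is approached as far as the arm can. A call with a gripper value outside its range is refused whole. "grip" is the opening in per cent of the stroke, from 0 (shut) to 100 (fully open), set as the call begins (left out, the last holds). The fingers move at their own pace and stop on an object; "force" is the grip in N (left out, the last holds). Time passes only in rows, so rows that repeat a pose let the fingers close. It gives the time, the measured TCP pose, the force and the opening at its end, in the units of the state.
- ctrl.get_obs(): the state, without advancing time (a new reading comes with each control period).
- ctrl.snapshot(name): name is "scene" or "side" or "wrist"; returns (picture, depth): 400x640x3 uint8, red, green, blue; 400x640 float32, m along the optical axis (not along the pixel's ray), 0 where there is no reading.
- ctrl.camera_model(name): a dict with "fx", "fy", "cx", "cy" (pixels), "k1" (the pictures are not rectified: a ray, as slopes to the right and down, at radius r is drawn at 1 + k1 r^2 times it, then the intrinsics apply), "world_to_cam" (4x4, takes a point from world to camera coordinates); the wrist camera has in their place "mount" (4x4, takes a point from camera to tool coordinates, whose origin is the TCP and whose axes are the tool frame's). Camera axes: x right, y down, z forward; pixel columns grow to the right and rows downward; lengths in m; the calibration is good to about 2 mm. A picture is of the moment at which its call begins: read the wrist's pose just before it. camera_model takes no time and is no camera call.
- ctrl.sign_off(): hands the job in, once; it reports no verdict.
The state is a dict: "time": time; "joint_positions": joint angles; "qvel": joint speeds; "joint_efforts": joint torques, N m; "tcp_pos": TCP position; "orientation": TCP orientation; "force": force on the tool from outside, world axes, zero at the start; "wrist_torque": the same for the moment, N m; "finger_gap": opening from 0.0 (shut) to 1.0 (fully open).
Only numpy, scipy, OpenCV 4.12 (cv2) and the standard library are available. Lean on these libraries where they do the work, as an engineer would, in place of code of your own. Each camera call takes 0.05 s, during which the arm holds its last target. There are 200 camera calls.

## Working session

There is one attempt and no reset: what is moved stays moved. The work goes in short steps, Python scripts to look and compute and a tool call to move; the robot and the scene stay as the last step left them, time stands still between calls to the robot, and variables do not carry over. Pictures are saved under pics/ and viewed, on a budget of 10 in all, crops included, one or two more only if the job needs it, and the job is handed in when it is done.

Besides the shell and the picture viewer there is one more tool, called as name([rows], argument=value, ...), one row to a line, values as JSON. play_rows: Moves the arm, as the interface text tells. Its arguments: {"type":"object","properties":{"motion":{"type":"array"},"grip":{"type":"number"},"force":{"type":"number"}},"required":["motion"]}

```bash
mkdir -p pics; cat > h.py <<'E'
import numpy as np, cv2
from cell import ctrl
from scipy.spatial.transform import Rotation as R
def cam(n,obs=None):
    m=ctrl.camera_model(n)
    if n=='wrist':
        o=obs or ctrl.get_obs(); T=np.eye(4); T[:3,:3]=R.from_quat(o['orientation']).as_matrix(); T[:3,3]=o['tcp_pos']
        c2w=T@np.array(m['mount'])
    else: c2w=np.linalg.inv(np.array(m['world_to_cam']))
    return m,c2w
def slopes(m,u,v):
    x=np.array([(u-m['cx'])/m['fx'],(v-m['cy'])/m['fy']]);s=x.copy()
    for _ in range(20): s=x/(1+m['k1']*(s**2).sum(0))
    return s
def pt(m,c2w,u,v,d):
    s=slopes(m,np.asarray(u,float),np.asarray(v,float)); d=np.asarray(d,float)
    p=np.stack([s[0]*d,s[1]*d,d],-1); return p@c2w[:3,:3].T+c2w[:3,3]
def onplane(m,c2w,u,v,z):
    s=slopes(m,u,v); r=c2w[:3,:3]@np.array([s[0],s[1],1]); o=c2w[:3,3]; return o+r*(z-o[2])/r[2]
def save(n,f):
    m,c=cam(n); p,d=ctrl.snapshot(n); cv2.imwrite('pics/'+f+'.png',p[:,:,::-1]); np.savez('pics/'+f+'.npz',p=p,d=d,c=c); return p,d,m,c
E
python3 - <<'E'
from h import *
for n in('scene','side'):
    p,d,m,c=save(n,n+'0'); print(n,m['fx'],m['k1'],c.round(3).tolist())
o=ctrl.get_obs();print(o['time'],o['tcp_pos'],o['orientation'],o['force'])
E
```

```text
scene 404.40596156676474 0.0027799333787992173 [[0.825, -0.4, 0.399, 0.147], [-0.565, -0.557, 0.609, -0.389], [-0.021, -0.728, -0.685, 0.808], [0.0, 0.0, 0.0, 1.0]]
side 455.90659245958386 -0.03598220188244444 [[-1.0, -0.019, -0.013, 0.536], [0.006, 0.326, -0.945, 1.257], [0.022, -0.945, -0.325, 0.515], [0.0, 0.0, 0.0, 1.0]]
0.1 [0.26135277 0.6219328  0.20484927] [ 8.32889535e-01  5.53438969e-01 -4.54458520e-04  3.50798887e-04] [-0.24974711 -0.08542952 -0.03416595]
```

View pics/scene0.png

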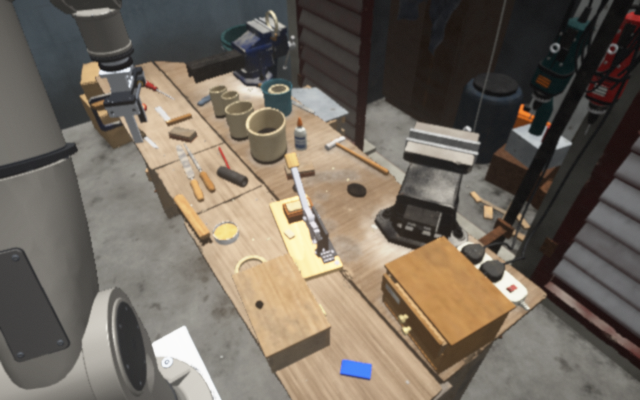

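View pics/side0.png

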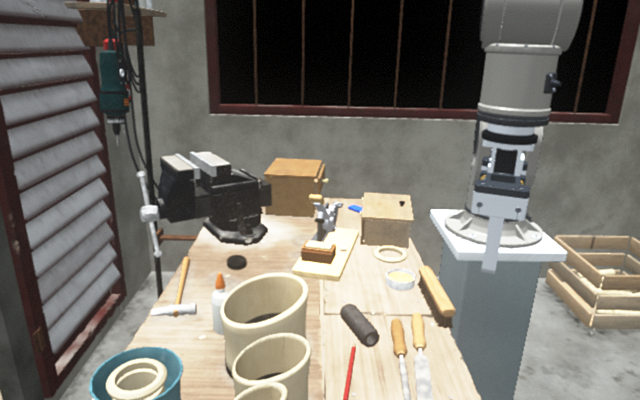

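The scene view shows the press board spanning about (275,205)-(340,275), with the paddle at (291,158), and the pawl end near (327,253). The horn disc is at (356,190) and the blue look-alike at (356,370). In the side view the press is at (325,245).

```bash
python3 - <<'E'
from h import *
z=np.load('pics/scene0.npz');p,d,c=z['p'],z['d'],z['c'];m,_=cam('scene')
cr=p[145:285,260:360];cv2.imwrite('pics/c1.png',cv2.resize(cr[:,:,::-1],None,fx=5.5,fy=4.2,interpolation=cv2.INTER_CUBIC)) if 0 else cv2.imwrite('pics/c1.png',cv2.resize(cr[:,:,::-1],None,fx=4.2,fy=4.2,interpolation=cv2.INTER_CUBIC))
vv,uu=np.mgrid[145:285,255:365]
P=pt(m,c,uu.ravel(),vv.ravel(),d[145:285,255:365].ravel()); C=p[145:285,255:365].reshape(-1,3).astype(int)
ok=(d[145:285,255:365].ravel()>0)
# board: z ~18mm
b=ok&(abs(P[:,2]-.018)<.006)&(C[:,0]-C[:,2]>50)&(C[:,0]>190)
mask=b.reshape(140,110).astype(np.uint8);n,l,s,_=cv2.connectedComponentsWithStats(mask);k=1+s[1:,4].argmax();b=(l==k).ravel()
print(b.sum(),P[b].min(0),P[b].max(0)); r=cv2.minAreaRect((P[b][:,:2]*1000).astype(np.float32));print(r,cv2.boxPoints(r))
for (u,v) in[(291,158),(288,162),(296,156),(327,253),(322,256),(332,258),(305,195),(315,235)]:print(u,v,pt(m,c,u,v,d[v,u]).round(4),p[v,u])
E
```

```text
10 [0.44564617 0.23518607 0.01466387] [0.45363015 0.26404274 0.02386417]
((450.375244140625, 249.37257385253906), (29.847919464111328, 1.8927541971206665), 75.19257354736328) [[445.64618 235.1861 ]
 [447.47607 234.70236]
 [455.1043  263.55905]
 [453.2744  264.0428 ]]
291 158 [0.5316 0.3041 0.1927] [239 211 142]
288 162 [0.52   0.2999 0.1882] [224 188 125]
296 156 [0.6685 0.5163 0.0036] [219 188 137]
327 253 [0.4782 0.0772 0.0916] [159 152 151]
322 256 [0.464  0.0765 0.0921] [148 141 139]
332 258 [0.4783 0.0584 0.0933] [183 177 178]
305 195 [0.5771 0.3223 0.0285] [238 227 203]
315 235 [0.483  0.1317 0.0986] [121 114 110]
```

View pics/c1.png

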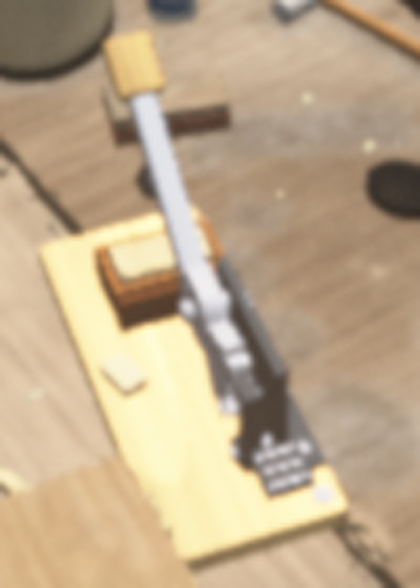

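The crop shows the tab, a striped plate, at crop (283,467), which is pixel (327,256). The paddle is at crop (133,65), pixel (292,160), and a wooden box stands beside the pawl end.

```bash
python3 - <<'E'
from h import *
z=np.load('pics/scene0.npz');p,d,c=z['p'],z['d'],z['c'];m,_=cam('scene')
f=lambda x,y:(260+x/4.2,145+y/4.2)
for n,q in dict(farL=(42,250),nearR=(345,515),nearL=(190,560),farR=(165,210)).items():
    u,v=f(*q);print(n,onplane(m,c,u,v,.018).round(4), pt(m,c,u,v,d[int(round(v)),int(round(u))]).round(4))
for q in [(100,400),(60,280),(200,520)]:
    u,v=map(int,f(*q));print('brd',q,pt(m,c,u,v,d[v,u]).round(4),p[v,u])
for nm,pts in dict(box=[(245,290),(272,258),(325,325),(290,300),(270,350)],bench=[(250,200),(345,230),(330,180)]).items():
    for u,v in pts: print(nm,u,v,pt(m,c,u,v,d[v,u]).round(4))
def region(x0,y0,x1,y1,cond,name):
    u0,v0=map(int,f(x0,y0));u1,v1=map(int,f(x1,y1));vv,uu=np.mgrid[v0:v1,u0:u1];vv=vv.ravel();uu=uu.ravel()
    P=pt(m,c,uu,vv,d[vv,uu]);k=cond(P)&(d[vv,uu]>0);P=P[k];print(name,len(P),P.mean(0).round(4),P.min(0).round(4),P.max(0).round(4), R.from_matrix(np.eye(3)) and np.linalg.svd(P-P.mean(0))[2][2].round(3))
region(255,435,312,495,lambda P:P[:,2]>.07,'tab')
region(100,25,160,100,lambda P:P[:,2]>.15,'paddle')
region(110,235,210,280,lambda P:(P[:,2]>.03)&(P[:,2]<.075),'blank')
E
```

```text
farL [0.4822 0.3565 0.018 ] [0.4775 0.3461 0.029 ]
nearR [0.516  0.0681 0.018 ] [0.5157 0.0678 0.0186]
nearL [0.427  0.0935 0.018 ] [0.4243 0.0887 0.0258]
farR [0.5697 0.3414 0.018 ] [0.5065 0.2322 0.1361]
brd (100, 400) [0.4426 0.2193 0.0245] [205 176 130]
brd (60, 280) [0.4741 0.3183 0.0286] [252 241 187]
brd (200, 520) [0.4437 0.1106 0.0261] [252 239 183]
box 245 290 [0.2839 0.101  0.0852]
box 272 258 [ 3.988e-01  2.038e-01 -1.000e-04]
box 325 325 [ 0.3748 -0.0607  0.0858]
box 290 300 [0.3492 0.0274 0.083 ]
box 270 350 [ 0.2618 -0.0439  0.0872]
bench 250 200 [ 0.4529  0.4264 -0.0028]
bench 345 230 [0.6024 0.1693 0.0042]
bench 330 180 [0.6875 0.3547 0.0052]
tab 128 [0.471  0.0692 0.0935] [0.4559 0.0523 0.0703] [0.487  0.1123 0.0969] [-0.064 -0.152 -0.986]
paddle 167 [0.5281 0.2988 0.1902] [0.5116 0.2815 0.1746] [0.5448 0.3157 0.2023] [ 0.172  0.559 -0.811]
blank 161 [0.5151 0.2729 0.0628] [0.4878 0.2467 0.0523] [0.5582 0.2999 0.0683] [0.042 0.039 0.998]
```

The board top reads about 25 mm and the blank's top about 63 mm, so the board's underside sits about 7–8 mm up. That fits the tab height of 93 mm against 85+8. The press x axis is yawed about 77°. I'll shut the fingers, turn the jaw along press x, and travel high to a point above the tab.

play_rows([
  {"dx":0,"dy":-20,"dz":50,"az":0.04},
  {"dx":15,"dy":-65,"dz":80,"az":0.08},
  {"dx":35,"dy":-120,"dz":90,"az":0.12},
  {"dx":55,"dy":-175,"dz":90,"az":0.17},
  {"dx":75,"dy":-230,"dz":90,"az":0.17},
], grip=0)

```text
$.motion[0]: bad value
```

play_rows([
  {"dx":20,"dy":-55,"dz":0},
  {"dx":40,"dy":-110,"dz":0},
  {"dx":60,"dy":-165,"dz":-10},
  {"dx":80,"dy":-220,"dz":-20},
  {"dx":100,"dy":-275,"dz":-30},
])

```text
$.motion[0]: bad value
```

play_rows([
  {"dx":0,"dy":-20,"dz":50,"ax":0,"ay":0,"az":0.04},
  {"dx":15,"dy":-65,"dz":80,"ax":0,"ay":0,"az":0.08},
  {"dx":35,"dy":-120,"dz":90,"ax":0,"ay":0,"az":0.12},
  {"dx":55,"dy":-175,"dz":90,"ax":0,"ay":0,"az":0.17},
  {"dx":75,"dy":-230,"dz":90,"ax":0,"ay":0,"az":0.17},
], grip=0)

```text
time: 0.72
tcp_pos: [0.3368, 0.3899, 0.2948]
orientation: [0.783, 0.622, -0.0, 0.0]
force: [1.2, -0.6, 0.6]
finger_gap: 0.504
```

play_rows([
  {"dx":20,"dy":-50,"dz":0,"ax":0,"ay":0,"az":0},
  {"dx":40,"dy":-105,"dz":0,"ax":0,"ay":0,"az":0},
  {"dx":60,"dy":-160,"dz":-10,"ax":0,"ay":0,"az":0},
  {"dx":80,"dy":-215,"dz":-20,"ax":0,"ay":0,"az":0},
  {"dx":100,"dy":-265,"dz":-35,"ax":0,"ay":0,"az":0},
])

```text
time: 1.35
tcp_pos: [0.4371, 0.1229, 0.2597]
orientation: [0.783, 0.622, 0.0, 0.0]
force: [0.4, 1.1, -0.4]
finger_gap: 0.01
```

play_rows([
  {"dx":20,"dy":-30,"dz":-20,"ax":0,"ay":0,"az":0},
  {"dx":33,"dy":-62,"dz":-40,"ax":0,"ay":0,"az":0},
  {"dx":33,"dy":-62,"dz":-40,"ax":0,"ay":0,"az":0},
])

```text
time: 1.72
tcp_pos: [0.4698, 0.0585, 0.2185]
orientation: [0.784, 0.621, -0.001, 0.0]
force: [0.5, 1.4, -0.2]
finger_gap: 0.002
```

```bash
python3 - <<'E'
from h import *
o=ctrl.get_obs();print(o['time'],o['tcp_pos'],o['orientation'],o['force'],o['finger_gap'])
save('wrist','w1')
p,d,m,c=save('scene','s1');cv2.imwrite('pics/s1c.png',cv2.resize(p[140:290,250:370,::-1],None,fx=4,fy=4,interpolation=cv2.INTER_CUBIC))
E
```

```text
1.725 [0.46978209 0.05851646 0.2185113 ] [ 7.83939383e-01  6.20836206e-01 -1.18235697e-03  2.25712017e-04] [ 0.49872905  1.41949017 -0.16132672] 0.0018845395224196294
```

View pics/w1.png

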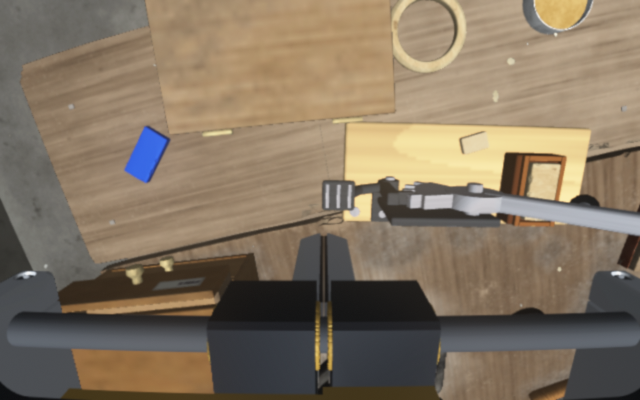

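The wrist view shows the tab at (338,195) with the fingers closed above it. The board corners are at (345,123) and (590,128), and the lever is at (550,207).

```bash
python3 - <<'E'
from h import *
z=np.load('pics/w1.npz');p,d,c=z['p'],z['d'],z['c'];m,_=cam('wrist')
def s(n,u,v,zz=None):
    D=np.median(d[v-1:v+2,u-1:u+2]);a=pt(m,c,u,v,D).round(4);print(n,u,v,a,onplane(m,c,u,v,zz).round(4) if zz else '')
s('tab',338,195,.093)
for u,v in[(324,182),(324,208),(352,182),(352,206)]:s('tabc',u,v,.093)
for u,v in[(350,128),(585,133),(400,140),(500,170)]:s('brd',u,v,.026)
for u,v in[(475,192),(630,215),(560,207),(520,203)]:s('lever',u,v)
s('blank',543,180,.063);s('plate',430,217)
E
```

```text
tab 338 195 [0.472  0.0711 0.095 ] [0.4725 0.0711 0.093 ]
tabc 324 182 [0.4579 0.0615 0.0928] [0.4579 0.0615 0.093 ]
tabc 324 208 [0.4813 0.056  0.094 ] [0.4815 0.0559 0.093 ]
tabc 352 182 [0.4636 0.086  0.0932] [0.4637 0.086  0.093 ]
tabc 352 206 [0.4853 0.0813 0.0941] [0.4856 0.0813 0.093 ]
brd 350 128 [0.4201 0.0985 0.0271] [0.4202 0.0986 0.026 ]
brd 585 133 [0.4817 0.3479 0.0278] [0.4821 0.3492 0.026 ]
brd 400 140 [0.4444 0.1478 0.0275] [0.4446 0.1481 0.026 ]
brd 500 170 [0.5011 0.2498 0.0279] [0.5016 0.2507 0.026 ]
lever 475 192 [0.4958 0.1907 0.1013] 
lever 630 215 [0.5181 0.2765 0.1675] 
lever 560 207 [0.511  0.2413 0.1407] 
lever 520 203 [0.5068 0.2185 0.1235] 
blank 543 180 [0.5111 0.2747 0.0647] [0.5117 0.2757 0.063 ]
plate 430 217 [0.5066 0.1458 0.1091]
```

play_rows([
  {"dx":1,"dy":0,"dz":-45,"ax":0,"ay":0,"az":0},
  {"dx":1,"dy":0,"dz":-90,"ax":0,"ay":0,"az":0},
  {"dx":1,"dy":0,"dz":-115,"ax":0,"ay":0,"az":0},
  {"dx":1,"dy":0,"dz":-118,"ax":0,"ay":0,"az":0},
])

```text
time: 2.33
tcp_pos: [0.47, 0.062, 0.1009]
orientation: [0.782, 0.623, -0.001, -0.0]
force: [0.2, -0.3, 0.4]
finger_gap: 0.006
```

play_rows([
  {"dx":-1,"dy":-2,"dz":-8,"ax":0,"ay":0,"az":0},
  {"dx":-1,"dy":-5,"dz":-14,"ax":0,"ay":0,"az":0},
  {"dx":-2,"dy":-8,"dz":-19,"ax":0,"ay":0,"az":0},
  {"dx":-3,"dy":-11,"dz":-24,"ax":0,"ay":0,"az":0},
])

```text
time: 2.82
tcp_pos: [0.4674, 0.0511, 0.077]
orientation: [0.782, 0.623, -0.001, -0.0]
force: [0.5, 1.7, 2.7]
finger_gap: 0.004
```

play_rows([
  {"dx":-1,"dy":-2,"dz":-4,"ax":0,"ay":0,"az":0},
  {"dx":-1,"dy":-4,"dz":-8,"ax":0,"ay":0,"az":0},
  {"dx":-2,"dy":-5,"dz":-12,"ax":0,"ay":0,"az":0},
])

```text
time: 3.2
tcp_pos: [0.4657, 0.0459, 0.0648]
orientation: [0.782, 0.623, -0.0, 0.0]
force: [1.6, -0.8, 1.9]
finger_gap: 0.003
```

play_rows([
  {"dx":0,"dy":-1,"dz":-2,"ax":0,"ay":0,"az":0},
  {"dx":0,"dy":-1,"dz":-3,"ax":0,"ay":0,"az":0},
])

```text
time: 3.45
tcp_pos: [0.4662, 0.0454, 0.0625]
orientation: [0.782, 0.623, 0.0, -0.0]
force: [-7.7, -0.4, 34.8]
finger_gap: 0.005
```

The force rises to 35 N at the stop, so the tab is fully down. I'll lift straight up and check.

play_rows([
  {"dx":0,"dy":0,"dz":20,"ax":0,"ay":0,"az":0},
  {"dx":0,"dy":0,"dz":75,"ax":0,"ay":0,"az":0},
  {"dx":0,"dy":0,"dz":135,"ax":0,"ay":0,"az":0},
  {"dx":0,"dy":10,"dz":190,"ax":0,"ay":0,"az":0},
  {"dx":0,"dy":30,"dz":230,"ax":0,"ay":0,"az":0},
])

```text
time: 4.08
tcp_pos: [0.4663, 0.0752, 0.2949]
orientation: [0.783, 0.622, 0.001, -0.0]
force: [0.8, -0.4, -0.5]
finger_gap: 0.004
```

play_rows([
  {"dx":10,"dy":50,"dz":0,"ax":0,"ay":0,"az":0},
  {"dx":20,"dy":100,"dz":0,"ax":0,"ay":0,"az":0},
  {"dx":25,"dy":120,"dz":0,"ax":0,"ay":0,"az":0},
  {"dx":25,"dy":120,"dz":0,"ax":0,"ay":0,"az":0},
])

```text
time: 4.58
tcp_pos: [0.4911, 0.1958, 0.2942]
orientation: [0.782, 0.623, 0.0, 0.0]
force: [0.2, -0.3, -1.2]
finger_gap: 0.003
```

```bash
python3 - <<'E'
from h import *
o=ctrl.get_obs();print(o['time'],o['tcp_pos'],o['force'])
save('wrist','w2')
E
```

```text
4.575 [0.49112725 0.19578216 0.29418105] [ 0.21419431 -0.30071374 -1.18859036]
```

View pics/w2.png

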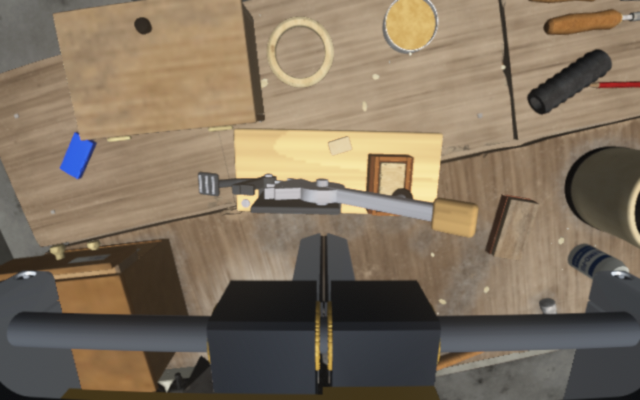

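The tab at (208,184) is now lower and further out. The paddle is at (455,217).

```bash
python3 - <<'E'
from h import *
z=np.load('pics/w2.npz');p,d,c=z['p'],z['d'],z['c'];m,_=cam('wrist')
def s(n,u,v):
    D=np.median(d[v-1:v+2,u-1:u+2]);print(n,u,v,pt(m,c,u,v,D).round(4))
for q in[(201,184),(208,184),(214,184)]:s('tab',*q)
for q in[(439,215),(455,217),(471,219),(455,205),(455,229)]:s('paddle',*q)
for q in[(370,203),(400,207),(345,198),(320,184)]:s('lever',*q)
for q in[(615,180),(590,200),(515,220)]:s('pot',*q)
E
```

```text
tab 201 184 [0.468  0.048  0.0642]
tab 208 184 [0.4694 0.0581 0.0687]
tab 214 184 [0.4706 0.0665 0.0722]
paddle 439 215 [0.5278 0.2916 0.1849]
paddle 455 217 [0.5299 0.3028 0.1925]
paddle 471 219 [0.5316 0.3133 0.2005]
paddle 455 205 [0.5195 0.3044 0.1917]
paddle 455 229 [0.5405 0.3013 0.193 ]
lever 370 203 [0.5164 0.238  0.1394]
lever 400 207 [0.5212 0.2636 0.1584]
lever 345 198 [0.5101 0.2147 0.1219]
lever 320 184 [0.4935 0.1914 0.1015]
pot 615 180 [0.5688 0.5321 0.0886]
pot 590 200 [0.6011 0.5256 0.0548]
pot 515 220 [0.6154 0.4362 0.0316]
```

The tab rests at z≈68 mm, sloping about 0.4 rad, so it is fully down (27 mm of travel). The paddle centre is at (0.530, 0.302, 0.1925). I'll go above it and then follow its arc down.

play_rows([
  {"dx":18,"dy":50,"dz":-10,"ax":0,"ay":0,"az":0},
  {"dx":38,"dy":100,"dz":-20,"ax":0,"ay":0,"az":0},
  {"dx":38,"dy":100,"dz":-55,"ax":0,"ay":0,"az":0},
  {"dx":38,"dy":100,"dz":-85,"ax":0,"ay":0,"az":0},
  {"dx":38,"dy":100,"dz":-90,"ax":0,"ay":0,"az":0},
])

```text
time: 5.25
tcp_pos: [0.5286, 0.2922, 0.203]
orientation: [0.783, 0.621, -0.001, 0.0]
force: [-0.6, 0.9, 0.1]
finger_gap: 0.006
```

play_rows([
  {"dx":0,"dy":0,"dz":-6,"ax":0,"ay":0,"az":0},
  {"dx":2,"dy":8,"dz":-17,"ax":0,"ay":0,"az":0},
  {"dx":3,"dy":16,"dz":-28,"ax":0,"ay":0,"az":0},
  {"dx":4,"dy":23,"dz":-40,"ax":0,"ay":0,"az":0},
  {"dx":6,"dy":29,"dz":-52,"ax":0,"ay":0,"az":0},
])

```text
time: 5.88
tcp_pos: [0.5347, 0.3217, 0.1502]
orientation: [0.783, 0.622, -0.001, 0.0]
force: [-0.2, -4.5, 3.4]
finger_gap: 0.005
```

play_rows([
  {"dx":1,"dy":6,"dz":-12,"ax":0,"ay":0,"az":0},
  {"dx":2,"dy":11,"dz":-23,"ax":0,"ay":0,"az":0},
  {"dx":3,"dy":15,"dz":-34,"ax":0,"ay":0,"az":0},
  {"dx":4,"dy":19,"dz":-44,"ax":0,"ay":0,"az":0},
])

```text
time: 6.38
tcp_pos: [0.5385, 0.341, 0.1054]
orientation: [0.783, 0.622, -0.001, 0.0]
force: [-0.8, -2.9, 4.8]
finger_gap: 0.008
```

play_rows([
  {"dx":0,"dy":1,"dz":-3,"ax":0,"ay":0,"az":0},
  {"dx":0,"dy":1,"dz":-5,"ax":0,"ay":0,"az":0},
  {"dx":0,"dy":1,"dz":-6,"ax":0,"ay":0,"az":0},
])

```text
time: 6.75
tcp_pos: [0.5391, 0.3413, 0.104]
orientation: [0.784, 0.621, -0.001, -0.0]
force: [-28.0, -23.6, 87.0]
finger_gap: 0.005
```

The force is at a hard stop (87 N), at a paddle height of 104 mm, so the foot is down. Backing off.

play_rows([
  {"dx":0,"dy":0,"dz":15,"ax":0,"ay":0,"az":0},
  {"dx":0,"dy":0,"dz":70,"ax":0,"ay":0,"az":0},
  {"dx":0,"dy":0,"dz":130,"ax":0,"ay":0,"az":0},
  {"dx":-15,"dy":-50,"dz":170,"ax":0,"ay":0,"az":0},
  {"dx":-35,"dy":-100,"dz":190,"ax":0,"ay":0,"az":0},
])

```text
time: 7.38
tcp_pos: [0.5044, 0.2414, 0.2956]
orientation: [0.783, 0.622, 0.001, -0.0]
force: [0.3, -1.0, -0.2]
finger_gap: 0.004
```

play_rows([
  {"dx":-10,"dy":-45,"dz":0,"ax":0,"ay":0,"az":0},
  {"dx":-10,"dy":-45,"dz":0,"ax":0,"ay":0,"az":0},
])

```text
time: 7.62
tcp_pos: [0.4944, 0.1939, 0.2965]
orientation: [0.784, 0.62, 0.002, -0.001]
force: [0.1, 0.4, 0.7]
finger_gap: 0.009
```

```bash
python3 - <<'E'
from h import *
o=ctrl.get_obs();print(o['time'],o['tcp_pos'],o['force'])
p,d,m,c=save('wrist','w3')
p,d,m,c=save('scene','s3')
E
```

```text
7.625 [0.49440828 0.19392253 0.29648767] [0.07545049 0.41735891 0.68932068]
```

View pics/w3.png

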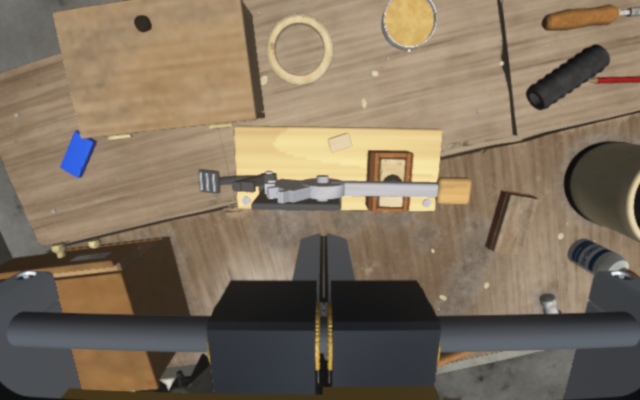

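The lever now lies along the press with its foot on the blank at (392,183). The paddle is at (455,190) and the tab at (209,181). I'll check that the lever is level and the tab is still down.

```bash
python3 - <<'E'
from h import *
z=np.load('pics/w3.npz');p,d,c=z['p'],z['d'],z['c'];m,_=cam('wrist')
def s(n,u,v):
    D=np.median(d[v-1:v+2,u-1:u+2]);print(n,u,v,pt(m,c,u,v,D).round(4))
for q in[(203,181),(209,181),(215,181)]:s('tab',*q)
for q in[(446,190),(455,190),(465,191)]:s('paddle',*q)
for q in[(360,189),(400,190),(425,190)]:s('lever',*q)
s('blank',385,168); s('offcut',340,142)
E
```

```text
tab 203 181 [0.4678 0.0499 0.0644]
tab 209 181 [0.469  0.0588 0.069 ]
tab 215 181 [0.4703 0.0673 0.0727]
paddle 446 190 [0.5359 0.325  0.1045]
paddle 455 190 [0.5381 0.3348 0.1049]
paddle 465 191 [0.5421 0.3459 0.1042]
lever 360 189 [0.5132 0.232  0.1018]
lever 400 190 [0.5247 0.2753 0.1018]
lever 425 190 [0.5312 0.3026 0.1019]
blank 385 168 [0.5037 0.2689 0.0645]
offcut 340 142 [0.4635 0.2238 0.0365]
```

The lever is level: it reads 101.8–101.9 mm along its length and the paddle is flat at 104.5 mm. The tab is still fully down and the robot is clear, so I'm handing in.

```bash
python3 -c "
from cell import ctrl
print(ctrl.sign_off())"
```

```text
the job is handed in; nothing more can be done
None
```

The press is closed: the lever is down with its rubber foot on the blank. I pressed the pawl's tab down to its stop first and left it there, then pushed the paddle down along its arc to the hard stop. I used the closed fingertips only, and the robot was clear of everything at hand-in, at about 7.7 s.

- **Tab:** it sits about 26 mm lower than at the start, sloping about 0.4 rad. It had not moved after the lever was pushed.
- **Lever:** it is level, reading 101.8–101.9 mm along its length, with the paddle flat at about 104.5 mm.
- **Surroundings:** in the last picture the blank is in its nest, and the offcut and other bystanders in view look undisturbed. I compared those by eye only.
- **Force at the stop:** the final push on the paddle read about 91 N in total (87 N of it downward). That is harder than needed but under the 120 N wrist limit.

No checks failed.

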